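Fish the brass tin out of the deep bore with the hook

TASK

The small brass tin has sunk to the bottom of the widest hole in the birch rack. Take the hook from its hole in the rack, feel it gently through the loop on the tin's lid and draw the tin up out of the bore on the hook, without forcing anything and without touching the tin with the gripper. Set the tin down softly, upright inside the brass sieve ring on the shelf, then stand the hook back in the hole it came from and let go, leaving the other things undisturbed.

Things in the scene. Friction and masses are not known exactly. Their poses are not given: they have to be found in the camera images.
- rack: Fixed birch rack, origin under the centre of its tall block, 90 (x) x 240 (y) x 110 (z) mm. Four upright round blind holes, 100 mm deep, in a row along its y: 64 mm wide at y = +68, 34 at +4, 26 at -42, 18 at -82. A step 40 mm high and 44 mm wide on its -x face holds three marbles in shallow cups.
- bore_mouth (a point): Centre of the mouth of the widest hole (64 mm diameter, 100 mm deep), level with the rack's top, 110 mm above the shelf. The tin stands on the floor of this hole, roughly centred.
- hook_hole (a point): Centre of the mouth of the 26 mm hole, level with the rack's top, in which the hook tool stands at the start and belongs at the end.
- tin: Closed brass tin, loose: disc 57 mm in diameter, 24 mm high, 0.35 to 0.53 kg, origin at the centre of its underside, z up. It stands on the floor of the widest hole, 10 mm above the shelf, and slides a few mm there when pushed. It carries an upright loop on its lid (see lid_centre). Its yaw tells nothing of the loop's.
- hook: Hook tool standing upright, loose, 0.12 kg. Origin at the centre of its square wooden handle (16 x 16 mm along its x and y, 55 mm high), z up. Below it a round steel guard, 38 mm wide, 6 mm thick, underside 33.5 mm below the origin; it rests on the rack's top when the tool stands in its hole. For the hook below see hook_end.
- ring: Brass sieve ring lying loose on the shelf: open ring, 100 mm outer and 90 mm inner diameter, 14 mm high, origin at the centre of its underside on the shelf (z = 0).
- bottle: Bystander: indigo glass bottle, 68 mm diameter, 190 mm high; origin under its centre.
- mug: Bystander: mustard glazed mug, 82 mm diameter, 92 mm high, handle to its +y; origin under its centre.
- bookend: Bystander: cast iron wedge-shaped bookend, 80 x 70 x 100 mm; origin under its centre.
- marble0: Bystander: veined marble, 24 mm diameter, in a cup of the rack's front step.
- marble1: Bystander: veined marble, 24 mm diameter, in a cup of the rack's front step.
- marble2: Bystander: veined marble, 24 mm diameter, in a cup of the rack's front step.
- lid_centre (a point): Lid's centre, foot of an upright arch of 4 mm wire: legs 14 mm apart between centres, upright for 12 mm, then closing to a peak on the tin's axis, underside 18 and top 22 mm above the lid. On a stiff swivel, it faces any way about the vertical: NOT measured, see or feel it. A hook end slid level to the axis passes within about 35 degrees of square to it, else a leg stops it.
- hook_end (a point): Centre of the 7 mm ball on the hook's end, 5.5 mm to the tool's +x and 119.5 mm below the handle's centre. A 4.5 mm rod runs from the guard down at x = -5.5 mm, then level along +x with its centre 123.5 mm below the handle's centre (4 mm below the ball's), then up to the ball; gap between ball and upright rod 5.2 mm.
There are look-alikes about, which are no part of the job. What is shaped like the hook but blue or green is not meant.

How it is judged:
By the outcome, as a careful person would: the job done as asked, in the order asked, and still so for the second after the job is handed in, with the robot touching nothing.
It also fails if it takes over 72 s, if anything falls off the work surface, if the arm or the gripper's body presses on something with over 40 N, if the wrist force passes 120 N, or if a joint passes its speed limit or range.

ROBOT

A 7-joint arm with a two-finger parallel gripper is mounted at the origin on the work surface. World frame = base frame: x ahead of the robot, y to its left, z up, the work surface at z = 0. Lengths are in m, angles in rad, forces in N, time in s.
With the tool pointing down it reaches from about 0.4 to 0.85 m from the base axis. Payload 10.4 kg.
Tool frame: the origin (TCP) lies midway between the tips of the shut fingers; the grasp point (between the pads) lies 19 mm behind it (r.grasp_offset is the distance from the TCP to the grasp point, in m); x points along the fingers, y is the direction in which the jaws open and shut, and the axes are right-handed (so a half turn about x gives the same grasp; the last joint's range is limited). The gripper opens to 87 mm and grips with 3 to 60 N. Pads are 19 mm wide; open, the fingers measure 117 mm over their backs; the gripper's body (75 mm by 190 mm) begins 51 mm behind the grasp point.
Start: joints at [-1.372, 0.332, -0.065, 1.46, 0.022, 1.35, -0.088], TCP at [0.137, 0.61, 0.223] pointing down, gripper open.
Joint ranges: [-2.6, 2.6], [-0.5, 2.12], [-1.47, 1.34], [0.16, 2.42], [-1.27, 4.41], [0.06, 2.06], [-2.6, 2.6]. Speed limits (rad/s): [2.22, 2.22, 2.79, 2.79, 3.14, 3.14, 3.14].

INTERFACE

Orientations are given as a unit quaternion [x, y, z, w].
In Python, from bench import r, vision, close_job gives the robot as it stands. The module is installed in compiled form; this text tells all that it offers.
- The arm moves only by the shell command python3 -m pendant 'ROWS' [OPENING] [FORCE]. ROWS is text: rows parted by semicolons, each of 6 numbers parted by spaces: the shift along the tool's x, y, z in units of 0.25 m (1.0 is 0.25 m), then the turn, a rotation vector about the tool's x, y, z in units of 1.5 rad (1.0 is 1.5 rad). A call has 1 to 8 rows; each row is the pose to reach, as a shift and turn from the pose commanded when the call began, along the tool's axes at that moment; what a row does not reach only later rows make up. A row lasts 1/10 s, in which the tool goes at most 50 mm and 8.59 degrees, less where a joint would pass 70% of its speed; a pose out of reach is approached as far as the arm can. A call with a number of a shift or a turn outside -1 to 1 is refused whole. A call with a gripper value outside its range is refused whole. OPENING is the gripper command: -1 is shut, 1 is fully open, values between are in proportion, set as the call begins (- or left out, the last holds). The fingers move at their own pace and stop on an object; FORCE is the grip in N (left out, the last holds). Time passes only in rows, so rows that repeat a pose let the fingers close. It gives the time, the measured TCP pose, the force and the opening at its end, in the units of the state.
- r.read_state(): the state, without advancing time (a new reading comes with each control period).
- vision.camera(name): name is "scene" or "top"; returns (picture, depth): 384x512x3 uint8, blue, green, red; 384x512 float32, m along the optical axis (not along the pixel's ray), 0 where there is no reading.
- vision.get_calibration(name): a dict with "camera_matrix" (3x3 intrinsics, pixels), "k1" (the pictures are not rectified: a ray, as slopes to the right and down, at radius r is drawn at 1 + k1 r^2 times it, then the intrinsics apply), "rvec" (rotation vector, rad) and "tvec" (3), from world to camera coordinates, as OpenCV has them. Camera axes: x right, y down, z forward; pixel columns grow to the right and rows downward; lengths in m; the calibration is good to about 2 mm. A picture is of the moment at which its call begins. get_calibration takes no time and is no camera call.
- close_job(): hands the job in, once; it reports no verdict.
The state is a dict: "time": time; "joint_positions": joint angles; "joint_vel": joint speeds; "joint_torque": joint torques, N m; "ee_pos": TCP position; "eef_rot": TCP orientation; "ft_force": force on the tool from outside, world axes, zero at the start; "torque": the same for the moment, N m; "width": finger opening in m.
Only numpy, scipy, OpenCV 4.12 (cv2) and the standard library are available. Lean on these libraries where they do the work, as an engineer would, in place of code of your own. Each camera call takes 0.05 s, during which the arm holds its last target. There are 200 camera calls.

## Working session

There is one attempt and no reset: what is moved stays moved. The work goes in short steps, Python scripts to look and compute and a shell command to move; the robot and the scene stay as the last step left them, time stands still between calls to the robot, and variables do not carry over. Pictures are saved under pics/ and viewed, about 8 in all and at most 12, crops included, and the job is handed in when it is done.

```bash
mkdir -p pics
cat > h.py <<'E'
import numpy as np, cv2
from bench import r, vision
from scipy.spatial.transform import Rotation as R
def cal(n):
    c=vision.get_calibration(n); return np.array(c["camera_matrix"]),c["k1"],cv2.Rodrigues(np.array(c["rvec"],float))[0],np.array(c["tvec"],float).ravel()
def ray(n,uv):
    K,k1,Rm,t=cal(n)
    p=cv2.undistortPoints(np.array([[uv]],float),K,np.array([k1,0,0,0.]))[0,0]
    return -Rm.T@t, Rm.T@np.array([p[0],p[1],1.])
def onz(n,uv,z):
    o,d=ray(n,uv); return o+d*(z-o[2])/d[2]
def atd(n,uv,depth):
    o,d=ray(n,uv); return o+d*depth
def two(a,b):
    (o1,d1),(o2,d2)=ray("scene",a),ray("top",b)
    s=np.linalg.lstsq(np.stack([d1,-d2],1),o2-o1,rcond=None)[0]
    p,q=o1+d1*s[0],o2+d2*s[1]; return (p+q)/2,np.linalg.norm(p-q)
def proj(n,P):
    K,k1,Rm,t=cal(n)
    return cv2.projectPoints(np.array(P,float).reshape(-1,1,3),cv2.Rodrigues(Rm)[0],t,K,np.array([k1,0,0,0.]))[0].reshape(-1,2)
def st():
    s=r.read_state(); np.set_printoptions(precision=4,suppress=True)
    print(s["time"],"pos",np.array(s["ee_pos"]),"q",np.array(s["eef_rot"]),"F",np.array(s["ft_force"]),"w",s["width"]); return s
E
python3 - <<'E'
from h import *
s=st(); print(R.from_quat(s["eef_rot"]).as_matrix(), r.grasp_offset)
for n in("scene","top"):
    im,d=vision.camera(n); cv2.imwrite(f"pics/{n}0.png",im); np.save(f"{n}0.npy",d); cv2.imwrite(f"pics/{n}0b.png",cv2.resize(im,(768,576),interpolation=cv2.INTER_CUBIC))
    K,k1,Rm,t=cal(n); print(n,K[0],k1,-Rm.T@t,Rm[2])
E
```

```text
0.0 pos [0.1374 0.6093 0.2217] q [ 0.0777  0.7028 -0.0787  0.7027] F [ 1.1102  1.3818 -0.1158] w 0.08682582834226693
[[-0.0003  0.22    0.9755]
 [-0.0014  0.9755 -0.22  ]
 [-1.     -0.0014  0.0001]] 0.0187
scene [449.6637   0.     251.5627] -0.08423990889961522 [ 1.5804 -0.4788  0.8011] [-0.7741  0.3499 -0.5276]
top [407.8288   0.     252.0845] -0.08507575730937818 [ 0.4956 -0.0268  1.2476] [ 0.0745 -0.0004 -0.9972]
```

View pics/scene0b.png

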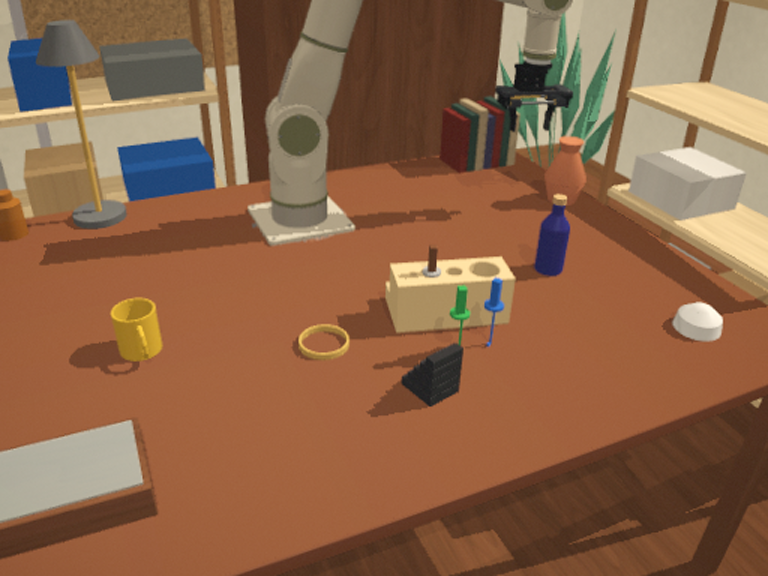

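View pics/top0b.png

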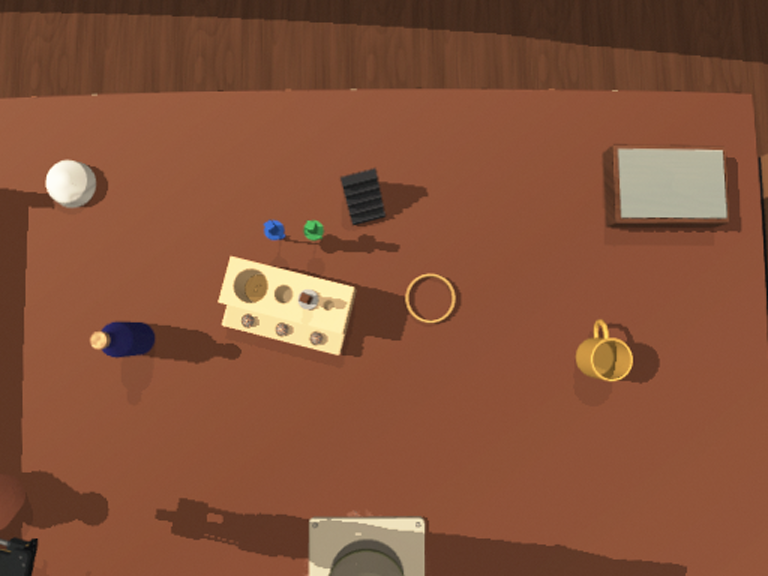

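Scene view: the real hook stands in the rack at (432,258), the green and blue look-alikes are in front, and the ring is at (324,342). Top view: wide bore at (250,286), hook at (307,299), ring at (431,298), all in 1.5x pixels.

Run:
```python
from h import *
im=cv2.imread("pics/top0.png"); d=np.load("top0.npy")
a=cv2.resize(im[165:240,142:242],None,fx=7.5,fy=7.5,interpolation=cv2.INTER_CUBIC)
cv2.imwrite("pics/rackcrop.png",a)
# rack top face: pixels with world z ~0.11 
H,W=d.shape
K,k1,Rm,t=cal("top")
vv,uu=np.mgrid[0:H,0:W]
p=cv2.undistortPoints(np.stack([uu,vv],-1).reshape(-1,1,2).astype(float),K,np.array([k1,0,0,0.])).reshape(H,W,2)
P=(np.concatenate([p,np.ones((H,W,1))],-1)*d[...,None]-t)@Rm
np.save("P.npy",P)
hsv=cv2.cvtColor(im,cv2.COLOR_BGR2HSV)
roi=np.zeros((H,W),bool); roi[160:245,140:245]=1
m=roi&(abs(P[...,2]-0.11)<.006)&(hsv[...,1]<140)&(hsv[...,2]>140)
m=m.astype(np.uint8); n,l,s,c=cv2.connectedComponentsWithStats(m); i=1+np.argmax(s[1:,4]); m=(l==i).astype(np.uint8)
cs,_=cv2.findContours(m,cv2.RETR_EXTERNAL,cv2.CHAIN_APPROX_NONE)
W3=np.array([onz("top",q[0],.11)[:2] for q in cs[0]],np.float32)
rc=cv2.minAreaRect(W3*1000); print("rack top rect",rc)
# ring
m=(cv2.inRange(hsv,(12,100,60),(30,255,255)));m[:, :265]=0;m[:,310:]=0;m[:175]=0;m[220:]=0
cs,_=cv2.findContours(m,cv2.RETR_EXTERNAL,cv2.CHAIN_APPROX_NONE);c=max(cs,key=len)
rr=np.array([onz("top",q[0],.012)[:2] for q in c],np.float32); print("ring",cv2.minEnclosingCircle(rr*1000),cv2.fitEllipse(rr*1000))
# bore depth
print("bore z",np.round(P[184:202:2,156:180:2,2]*1000).astype(int))
hd=P[196:203,200:210,2]; print(np.round(hd*1000).astype(int))
```

```text
rack top rect ((557.9058837890625, 146.0009307861328), (241.48492431640625, 90.21890258789062), 75.48255157470703)
ring ((554.6194458007812, -131.60984802246094), 52.03466033935547) ((554.4926147460938, -131.77542114257812), (100.1461181640625, 101.50872039794922), 5.195596694946289)
bore z [[109 102  86  64  43  26  36  35  37  36  36 112]
 [111  93  70  50  27  35  37  36  36  35  33 110]
 [103  88  59  39  35  31  36  36  35  34  31  29]
 [106  81  54  29  33  32  34  37  54  36  35  33]
 [103  82  55  30  33  38  33  56  32  33  37  36]
 [108  84  59  30  33  32  33  47  36  35  35 111]
 [112  95  68  42  32  33  35  34  35  37  33 106]
 [110 106  88  57  27  30  38  37  34  38 114 107]
 [113 114 111  92  62  21  30  36  35 110 109 110]]
[[118 173 174 173 171 169 115 119 112 118]
 [172 170 169 170 172 168 167 163 115 118]
 [173 174 173 168 173 171 170 153 131 118]
 [171 169 170 170 172 170 164 143 122 119]
 [175 171 173 173 174 167 152 137 113 115]
 [118 117 171 171 173 162 141 124 114 115]
 [116 115 113 116 115 154 136 120 117 116]]
```

View pics/rackcrop.png

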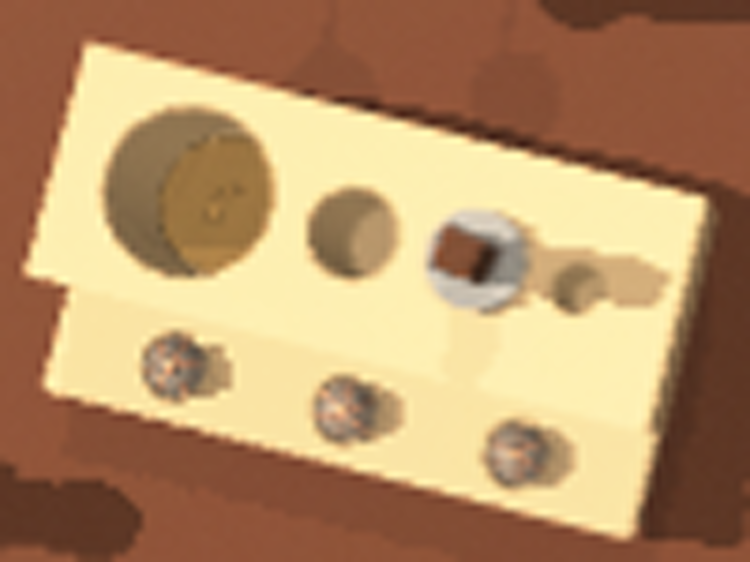

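The crop shows the bore at (190,190), with the tin's lid inside it and a small loop around (215-240, 185-215). The hook's square handle and white guard are at (470,260).

Run:
```python
from h import *
D=[];I=[]
for k in range(6):
    im,d=vision.camera("top"); D.append(d);I.append(im.astype(float))
D=np.array(D); d=np.median(D,0); im=np.mean(I,0).astype(np.uint8); cv2.imwrite("pics/topavg.png",im); np.save("topmed.npy",d)
Z=lambda v,u: atd("top",(u,v),d[v,u])
print("noise",D.std(0)[190:200,160:175].mean())
c=np.array([.5749,.2118])
for v in range(184,202):
  for u in range(160,182):
    p=Z(v,u)
    if .042<p[2]<.07 and np.hypot(*(p[:2]-c))<.024: print(u,v,np.round(p*1000,1))
print(np.array([[int(round(Z(v,u)[2]*1000)) for u in range(163,180)] for v in range(184,202)]))
g=cv2.cvtColor(im,cv2.COLOR_BGR2GRAY); print(g[184:202,163:180])
# hole circles via darker mask on rack top
hsv=cv2.cvtColor(im,cv2.COLOR_BGR2HSV)
print(hsv[190,150],hsv[190,160],hsv[193,172],hsv[196,204])
# handle top
m=np.array([[Z(v,u) for u in range(196,214)] for v in range(190,208)]).reshape(-1,3)
q=m[(m[:,2]>.166)&(m[:,2]<.18)]; print("handle",len(q),q.mean(0),cv2.minAreaRect((q[:,:2]*1000).astype(np.float32)))
for (a,b) in ((182,153),(209,153)):
    m=np.array([[Z(v,u) for u in range(a-9,a+9)] for v in range(b-9,b+9)]).reshape(-1,3); q=m[m[:,2]>.05]; print("decoy",q.mean(0),q[:,2].max())
m=np.array([[Z(v,u) for u in range(55,105)] for v in range(212,242)]).reshape(-1,3); q=m[m[:,2]>.1];print("bottle",q.mean(0),q.max(0))
m=np.array([[Z(v,u) for u in range(225,260)] for v in range(110,152)]).reshape(-1,3); q=m[m[:,2]>.03];print("bookend",q.mean(0),q.min(0),q.max(0))
```

```text
noise 0.013978263
172 190 [579.  208.7  52.4]
173 190 [579.1 206.3  49.7]
171 191 [575.7 210.6  57.8]
172 191 [575.8 208.   55.9]
170 192 [572.9 213.9  55.8]
171 192 [572.9 211.1  55. ]
170 193 [570.  214.1  54.7]
170 194 [567.6 215.9  45.9]
[[ 53  43  33  25  16  32  34  35  34  36  34  35  35  35 109 109 110]
 [ 45  35  23  33  33  36  34  36  34  33  34  34  34  35  33 110 109]
 [ 35  27  32  34  34  34  33  35  35  36  33  34  33  31  35 110 110]
 [ 31  20  35  35  35  35  33  35  34  34  35  34  34  35  35 107 110]
 [ 26  36  33  33  36  33  35  34  34  35  35  34  34  32  34  31 110]
 [ 20  33  35  34  35  33  33  34  34  34  32  36  34  34  36  34 109]
 [ 33  36  34  34  35  34  36  35  33  52  50  39  34  34  34  33 111]
 [ 33  35  35  35  34  34  36  35  58  56  33  36  33  34  35  34 110]
 [ 33  35  35  35  33  34  33  56  55  35  33  36  35  35  33  34 110]
 [ 36  35  34  37  32  33  33  55  33  34  33  34  34  32  33 110 111]
 [ 33  36  32  36  34  34  35  46  33  36  33  35  34  33  34 111 110]
 [ 17  34  32  34  34  34  33  36  33  33  35  34  32  33  34 111 109]
 [ 22 
[... 1829 characters left out ...]
5859375), (15.406195640563965, 15.478263854980469), 64.64924621582031)
decoy [0.6792766  0.16775968 0.11569099] 0.15512055666473867
decoy [0.67799301 0.09317554 0.11620491] 0.15474705604052286Traceback (most recent call last):
  File "<stdin>", line 23, in <module>
  File "<stdin>", line 6, in <lambda>
  File "h.py", line 13, in atd
    o,d=ray(n,uv); return o+d*depth
        ~~~^^^^^^
  File "h.py", line 7, in ray
    K,k1,Rm,t=cal(n)
              ~~~^^^
  File "h.py", line 5, in cal
    c=vision.get_calibration(n); return np.array(c["camera_matrix"]),c["k1"],cv2.Rodrigues(np.array(c["rvec"],float))[0],np.array(c["tvec"],float).ravel()
ValueError: time passes only in moves, steps and waits
```

```bash
python3 - <<'E'
s=open("h.py").read()
s=s.replace("def cal(n):\n    c=vision","_C={}\ndef cal(n):\n    if n not in _C: _C[n]=_cal(n)\n    return _C[n]\ndef _cal(n):\n    c=vision")
s+='''
def Rt(a):
    a=np.radians(a); y=np.array([np.cos(a),np.sin(a),0]); x=np.array([0,0,-1.]); return np.stack([x,y,np.cross(x,y)],1)
def go(x,y,z,a):
    s=st(); M=R.from_quat(s["eef_rot"]).as_matrix()
    yaw=np.degrees(np.arctan2(M[1,1],M[0,1])); p=np.array(s["ee_pos"])
    print("yaw",yaw,"joints",np.array(s["joint_positions"]))
    d=M.T@(np.array([x,y,z])-p)/.25; w=R.from_matrix(M.T@Rt(a)).as_rotvec()/1.5
    print("row",np.round(np.r_[d,w],4))
'''
open("h.py","w").write(s)
E
python3 -c "
from h import *
go(.137,.609,.29,75.5); go(.549,.1035,.29,75.5)"
```

```text
0.4 pos [0.1374 0.6097 0.2224] q [ 0.0782  0.7028 -0.0783  0.7027] F [-0.5661 -0.336   0.6351] w 0.08702338603915612
yaw 77.29245338859188 joints [-1.3716  0.3323 -0.0647  1.4602  0.0216  1.3498 -0.0885]
row [-0.2702 -0.0031 -0.0011  0.0209 -0.      0.0001]
0.4 pos [0.1374 0.6097 0.2224] q [ 0.0782  0.7028 -0.0783  0.7027] F [-0.5661 -0.336   0.6351] w 0.08702338603915612
yaw 77.29245338859188 joints [-1.3716  0.3323 -0.0647  1.4602  0.0216  1.3498 -0.0885]
row [-0.2702 -1.613   2.0513  0.0209 -0.      0.0001]
```

```bash
python3 -m pendant '-0.1 0 0.05 0 0 0;-0.2 -0.1 0.15 0 0 0;-0.27 -0.2 0.3 0 0 0;-0.27 -0.32 0.44 0 0 0;-0.27 -0.43 0.58 0 0 0;-0.27 -0.55 0.72 0 0 0;-0.27 -0.66 0.86 0 0 0;-0.27 -0.77 1 0.02 0 0' -0.08 30 
python3 -m pendant '0 -0.12 0.14 0 0 0;0 -0.23 0.28 0 0 0;0 -0.35 0.42 0 0 0;0 -0.46 0.56 0 0 0;0 -0.57 0.7 0 0 0;0 -0.66 0.83 0 0 0;0 -0.75 0.95 0 0 0;0 -0.82 1 0 0 0'
python3 -c "
from h import *
go(.549,.1035,.2,75.5)"
```

```text
time: 1.2
ee_pos: [0.3399, 0.3653, 0.2903]
eef_rot: [0.089, 0.701, -0.089, 0.702]
ft_force: [0.5, 1.1, 0.7]
width: 0.0409
time: 2.0
ee_pos: [0.5316, 0.1033, 0.2899]
eef_rot: [0.089, 0.701, -0.09, 0.702]
ft_force: [0.2, -0.3, -0.4]
width: 0.0401
2.0 pos [0.5316 0.1033 0.2899] q [ 0.0895  0.7011 -0.0901  0.7016] F [ 0.2495 -0.3305 -0.3535] w 0.040147235705790915
yaw 75.41269133490621 joints [-0.6978  0.1129  0.4634  1.5994 -0.0498  1.4409  1.0857]
row [ 0.3598  0.0187  0.0669 -0.001   0.0005  0.0005]
```

```bash
python3 -m pendant '0.1 0.019 0.067 0 0 0;0.25 0.019 0.067 0 0 0;0.36 0.019 0.067 0 0 0;0.46 0.019 0.067 0 0 0;0.54 0.019 0.067 0 0 0;0.6 0.019 0.067 0 0 0;0.63 0.019 0.067 0 0 0;0.63 0.019 0.067 0 0 0'
python3 -m pendant '0 0 0 0 0 0;0 0 0 0 0 0;0 0 0 0 0 0;0 0 0 0 0 0;0 0 0 0 0 0;0 0 0 0 0 0' -1 30
python3 -c "
from h import *
go(.549,.1035,.132,75.5)"
```

```text
time: 2.8
ee_pos: [0.547, 0.1065, 0.1319]
eef_rot: [0.089, 0.702, -0.089, 0.701]
ft_force: [0.6, 0.2, 0.3]
width: 0.0396
time: 3.4
ee_pos: [0.5478, 0.1066, 0.1331]
eef_rot: [0.089, 0.701, -0.089, 0.702]
ft_force: [-0.5, -0.7, 5.2]
width: 0.0162
3.4 pos [0.5478 0.1066 0.1331] q [ 0.089   0.7013 -0.0886  0.7018] F [-0.4551 -0.6895  5.1639] w 0.016216818154129627
yaw 75.57123441342058 joints [-0.6637  0.2634  0.4537  1.7769 -0.1267  1.1292  1.1496]
row [ 0.0042 -0.0106  0.0078  0.0008  0.0004 -0.0003]
```

```bash
python3 -m pendant '-0.02 0 0 0 0 0;-0.06 0 0 0 0 0;-0.13 0 0 0 0 0;-0.22 0 0 0 0 0;-0.32 0 0 0 0 0;-0.43 0 0 0 0 0;-0.53 0 0 0 0 0;-0.6 0 0 0 0 0' -1 40
python3 -m pendant '0 0 0 0 0 0;0 0 0 0 0 0'
python3 - <<'E'
from h import *
s=st(); p=np.array(s["ee_pos"])
im,d=vision.camera("scene"); im2,d2=vision.camera("top"); cv2.imwrite("pics/s1.png",im); cv2.imwrite("pics/t1.png",im2)
u,v=proj("scene",p+[0,0,-.07])[0].astype(int); print(u,v)
a=im[v-50:v+45,u-60:u+60]; cv2.imwrite("pics/s1c.png",cv2.resize(a,None,fx=6,fy=6,interpolation=cv2.INTER_CUBIC)); print(u-60,v-50)
E
```

```text
time: 4.2
ee_pos: [0.5477, 0.1065, 0.285]
eef_rot: [0.089, 0.701, -0.088, 0.702]
ft_force: [0.4, -0.2, -1.1]
width: 0.0165
time: 4.4
ee_pos: [0.5473, 0.1065, 0.2822]
eef_rot: [0.089, 0.702, -0.089, 0.701]
ft_force: [0.1, 0.6, -1.5]
width: 0.0162
4.4 pos [0.5473 0.1065 0.2822] q [ 0.0888  0.7016 -0.0887  0.7015] F [ 0.113   0.5873 -1.458 ] w 0.016167368494237742
289 151
229 101
```

View pics/s1c.png

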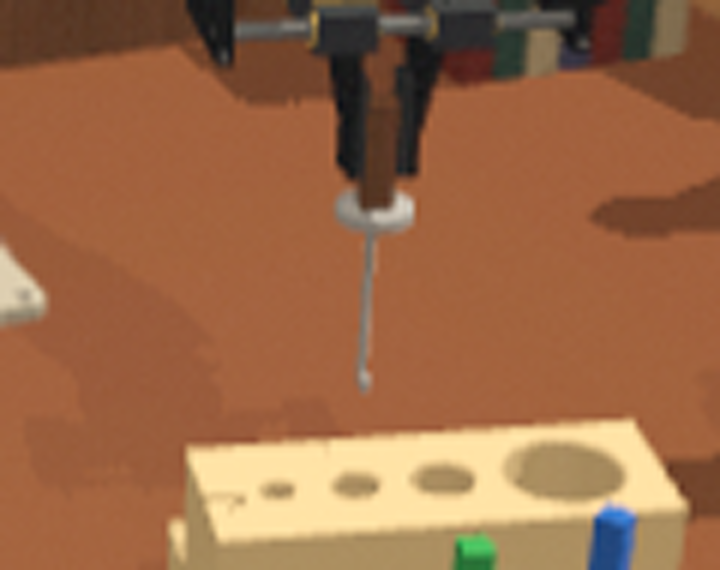

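The hook hangs in the gripper. Its guard is at (375,210) and its end at (364,378) in the crop, so the hook plane lies roughly along the line of sight. I'll check the sign by projection.

Run:
```python
from h import *
p=np.array([.5473,.1065,.2822]); h=p+[0,0,.0105]; off=np.array([229,101])
pr=lambda q:np.round(((proj("scene",[q])[0]-off)+.5)*6-.5,1)
print("guard c",pr(h+[0,0,-.0305]),"handle top",pr(h+[0,0,.0275]))
for a in (-14.5,75.5,165.5,-104.5):
    x=np.array([np.cos(np.radians(a)),np.sin(np.radians(a)),0])
    f=lambda u,z: pr(h+x*u/1000+[0,0,z/1000])
    print(a,"rodtop",f(-5.5,-33.5),"rodmid",f(-5.5,-80),"rodbot",f(-5.5,-123.5),"elbow",f(5.5,-123.5),"ball",f(5.5,-119.5))
im=cv2.imread("pics/s1.png"); g=im.sum(2)//3
print(im[160:168,284:296,0]); 
for v in range(138,168,2): print(v,im[v,284:298,0])
a=im[148:172,278:302]; cv2.imwrite("pics/s1d.png",cv2.resize(a,None,fx=24,fy=24,interpolation=cv2.INTER_NEAREST))
t=cv2.imread("pics/t1.png"); print("top guard",proj("top",[h+[0,0,-.0305]]),"end",proj("top",[h+[0,0,-.1195]]))
```

```text
guard c [370.5 211.7] handle top [378.1  98.5]
-14.5 rodtop [367.5 212.7] rodmid [361.6 299.4] rodbot [356.3 377.9] elbow [361.4 388.3] ball [361.9 381.1]
75.5 rodtop [358.9 218. ] rodmid [353.2 305.1] rodbot [348.1 383.7] elbow [369.6 382.4] ball [370.1 375.3]
165.5 rodtop [372.8 222.3] rodmid [366.8 309.5] rodbot [361.4 388.3] elbow [356.3 377.9] ball [356.8 370.8]
-104.5 rodtop [381.3 216.9] rodmid [375.2 303.8] rodbot [369.6 382.4] elbow [348.1 383.7] ball [348.5 376.6]
[[ 63  63  63  62  81 111  82  63  63  64  65  64]
 [ 66  66  63  63  87 114  65  63  64  61  64  63]
 [ 66  64  62  66  84 126  67  64  64  63  62  64]
 [ 65  63  63  63  88 148 117  65  65  63  65  63]
 [ 65  63  64  63  83 135 124  66  64  65  64  64]
 [ 63  63  64  63  72 111  99  66  63  63  64  65]
 [ 62  64  64  64  63  90  78  63  64  66  63  63]
 [ 64  64  62  64  62  62  63  62  64  64  64  63]]
138 [ 63  74  94 103 106 113 113 118 134 134 130 129 124 105]
140 [ 63  62  61  61  62  66 102  88  75  68  71  62  62  61]
142 [ 63  59  63  61  62  80 101  98  63  62  61  60  64  62]
144 [63 66 63 63 61 75 99 91 63 64 60 63 61 63]
146 [ 64  62  64  64  63  81 108  82  63  62  63  60  60  62]
148 [ 65  61  64  64  63  88 118  65  63  61  64  63  62  64]
150 [ 64  63  64  64  65  97 108  63  63  62  64  62  62  63]
152 [ 65  62  63  62  64  97 113  62  64  63  61  63  61  62]
154 [ 65  62  62  63  64 110 107  66  62  64  62  63  65  62]
156 [ 64  63  64  61  69 109 103  66  64  63  65  64  63  63]
158 [ 64  62  64  61  74 110  94  66  63  63  65  64  64  63]
160 [ 63  63  63  62  81 111  82  63  63  64  65  64  62  62]
162 [ 66  64  62  66  84 126  67  64  64  63  62  64  62  65]
164 [ 65  63  64  63  83 135 124  66  64  65  64  64  63  65]
166 [62 64 64 64 63 90 78 63 64 66 63 63 63 65]
top guard [[196.92481957 196.90164538]] end [[201.46420583 198.64903651]]
```

View pics/s1d.png

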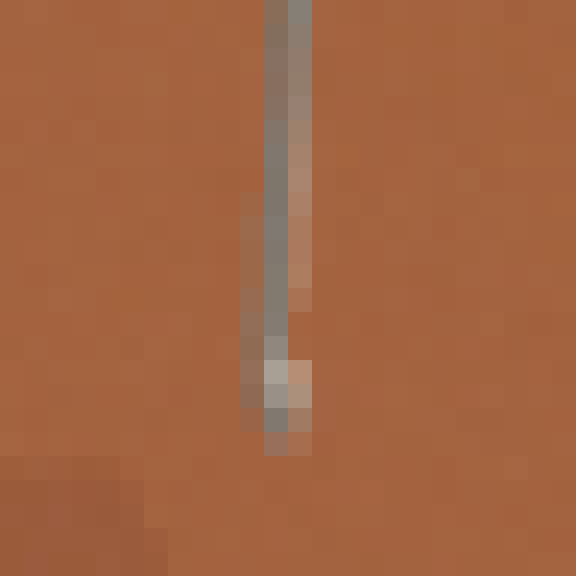

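Ball right of and lower than the rod, which matches hook +x at azimuth -14.5°. Next I compare the bore position in both cameras against the hook, to remove the calibration bias.

Run:
```python
from h import *
ydir=np.array([np.sin(np.radians(14.5)),np.cos(np.radians(14.5))]); c0=np.array([.5579,.146])
for n,f in (("scene","pics/s1.png"),("top","pics/topavg.png")):
    im=cv2.imread(f); hsv=cv2.cvtColor(im,cv2.COLOR_BGR2HSV)
    v=hsv[...,2].astype(float)
    for nm,yy,rad in (("bore",.068,.032),("34",.004,.017),("26",-.042,.013),("18",-.082,.009)):
        c=c0+ydir*yy
        if n=="top" and nm=="26": continue
        # radial edge search in rectified patch at z=.11
        S=4000; N=int(2*rad*1.5*S)
        gx,gy=np.meshgrid(np.linspace(-1.5*rad,1.5*rad,N),np.linspace(-1.5*rad,1.5*rad,N))
        P=np.stack([c[0]+gx,c[1]+gy,np.full_like(gx,.11)],-1)
        q=proj(n,P.reshape(-1,3)).reshape(N,N,2).astype(np.float32)
        w=cv2.remap(v.astype(np.float32),q[...,0],q[...,1],cv2.INTER_LINEAR)
        m=(w<200 if n=="top" else w<(np.percentile(w,90)+np.percentile(w,10))/2).astype(np.uint8)
        cs,_=cv2.findContours(m,cv2.RETR_EXTERNAL,cv2.CHAIN_APPROX_NONE); k=max((k for k in cs if cv2.contourArea(k)>20),key=cv2.contourArea)
        e=cv2.fitEllipse(k); b=cv2.boundingRect(k)
        print(n,nm,"pred",c*1000,"fit",c*1000+(np.array(e[0])/ (N-1)*3-1.5)*rad*1000,"axes mm",np.array(e[1])/(N-1)*3*rad*1000)
```

```text
scene bore pred [574.92584028 211.83403955] fit [575.47613962 215.95384949] axes mm [59.82401222 61.89014182]
scene 34 pred [558.90152002 149.87259056] fit [559.051097   153.65237993] axes mm [30.16121771 32.1658698 ]
scene 26 pred [547.38403983 105.3377991 ] fit [547.39047643 108.97505989] axes mm [22.50699611 25.57062585]
scene 18 pred [537.36883967  66.61189349] fit [537.34572368  69.79477137] axes mm [15.83917064 17.98028421]
top bore pred [574.92584028 211.83403955] fit [574.53427186 212.94007689] axes mm [62.92868162 63.34101027]
top 34 pred [558.90152002 149.87259056] fit [558.93412001 151.52220024] axes mm [31.5386056  33.59293204]
top 18 pred [537.36883967  66.61189349] fit [539.0574532   67.05698067] axes mm [18.80953692 22.86512245]
```

```bash
python3 -c "
from h import *
go(.5635,.1989,.282,141)"
```

```text
4.5 pos [0.5469 0.1064 0.2813] q [ 0.0885  0.7021 -0.0891  0.7009] F [ 0.1602 -0.2847 -1.4187] w 0.016120981518436425
yaw 75.57710286060471 joints [-0.6877  0.1572  0.4703  1.5736 -0.0715  1.4298  1.1069]
row [-0.0031  0.3747 -0.0278 -0.7612 -0.0013  0.    ]
```

```bash
python3 -m pendant '0 0.04 0 -0.08 0 0;0 0.09 -0.01 -0.17 0 0;0 0.15 -0.01 -0.26 0 0;0 0.21 -0.02 -0.36 0 0;0 0.27 -0.02 -0.46 0 0;0 0.32 -0.03 -0.56 0 0;0 0.36 -0.03 -0.65 0 0;0 0.375 -0.03 -0.72 0 0'
python3 -m pendant '0 0 0 -0.04 0 0;0 0 0 -0.041 0 0;0 0 0 -0.041 0 0'
python3 -c "
from h import *
go(.5635,.1989,.1535,141)"
```

```text
time: 5.3
ee_pos: [0.563, 0.2004, 0.281]
eef_rot: [-0.287, 0.647, 0.287, 0.646]
ft_force: [0.3, 0.0, -1.0]
width: 0.0166
time: 5.6
ee_pos: [0.5633, 0.1989, 0.2817]
eef_rot: [-0.304, 0.639, 0.304, 0.638]
ft_force: [-0.1, -0.2, -0.9]
width: 0.0163
5.6 pos [0.5633 0.1989 0.2817] q [-0.3036  0.6391  0.3036  0.6381] F [-0.069  -0.2292 -0.8722] w 0.016252763131526994
yaw 140.85381050299407 joints [-0.6715  0.2478  0.3138  1.4604 -0.0762  1.4467  2.1012]
row [ 0.5129 -0.001   0.0011 -0.0017 -0.0008 -0.0004]
```

```bash
python3 -m pendant '0.05 0 0 0 0 0;0.13 0 0 0 0 0;0.22 0 0 0 0 0;0.3 0 0 0 0 0;0.37 0 0 0 0 0;0.42 0 0 0 0 0;0.45 0 0 0 0 0;0.46 0 0 0 0 0'
python3 -m pendant '0.015 0 0 0 0 0;0.03 0 0 0 0 0;0.042 0 0 0 0 0;0.051 0 0 0 0 0;0.053 0 0 0 0 0;0.053 0 0 0 0 0'
python3 -c "
from h import *
go(.5635,.1989,.1535,141)"
```

```text
time: 6.4
ee_pos: [0.5633, 0.199, 0.1667]
eef_rot: [-0.304, 0.639, 0.304, 0.638]
ft_force: [-0.2, -0.4, -1.3]
width: 0.0163
time: 7.0
ee_pos: [0.5636, 0.1992, 0.1543]
eef_rot: [-0.304, 0.638, 0.304, 0.638]
ft_force: [-0.2, 0.0, -1.2]
width: 0.0163
7.0 pos [0.5636 0.1992 0.1543] q [-0.3043  0.6382  0.3043  0.6383] F [-0.1509  0.002  -1.2242] w 0.01625778160494463
yaw 140.9772071810278 joints [-0.6608  0.3207  0.2991  1.641  -0.1001  1.1948  2.1212]
row [ 0.0034 -0.0006 -0.0013 -0.0003  0.0001 -0.    ]
```

```bash
for i in 1 2 ; do python3 -m pendant '0 0 0.005 0 0 0;0 0 0.01 0 0 0;0 0 0.014 0 0 0;0 0 0.016 0 0 0;0 0 0.016 0 0 0'; done
python3 -m pendant '0 0 0.004 0 0 0;0 0 0.008 0 0 0;0 0 0.012 0 0 0;0 0 0.012 0 0 0;0 0 0.012 0 0 0'
python3 -m pendant '0 0 0.004 0 0 0;0 0 0.008 0 0 0;0 0 0.012 0 0 0;0 0 0.012 0 0 0;0 0 0.012 0 0 0'
python3 -m pendant '0 0 0.004 0 0 0;0 0 0.008 0 0 0;0 0 0.012 0 0 0;0 0 0.012 0 0 0;0 0 0.012 0 0 0'
```

```text
time: 7.5
ee_pos: [0.5661, 0.2024, 0.1543]
eef_rot: [-0.304, 0.638, 0.304, 0.638]
ft_force: [-1.0, 0.1, -1.1]
width: 0.0164
time: 8.0
ee_pos: [0.5686, 0.2055, 0.1543]
eef_rot: [-0.304, 0.638, 0.304, 0.638]
ft_force: [0.7, -0.1, -0.9]
width: 0.0162
time: 8.5
ee_pos: [0.5705, 0.2077, 0.1543]
eef_rot: [-0.304, 0.638, 0.304, 0.638]
ft_force: [-0.3, -0.0, -1.5]
width: 0.0164
time: 9.0
ee_pos: [0.5724, 0.2101, 0.1543]
eef_rot: [-0.304, 0.638, 0.304, 0.638]
ft_force: [-0.3, 0.1, -1.3]
width: 0.0163
time: 9.5
ee_pos: [0.5743, 0.2124, 0.1543]
eef_rot: [-0.304, 0.638, 0.304, 0.638]
ft_force: [-0.4, -0.1, -0.3]
width: 0.0162
```

```bash
python3 -m pendant '-0.006 0 0 0 0 0;-0.012 0 0 0 0 0;-0.016 0 0 0 0 0;-0.016 0 0 0 0 0;-0.016 0 0 0 0 0'
for i in 1 2 3; do python3 -m pendant '-0.004 0 0 0 0 0;-0.008 0 0 0 0 0;-0.008 0 0 0 0 0;-0.008 0 0 0 0 0'|sed -n '1,2p;4p'; done
```

```text
time: 10.0
ee_pos: [0.5742, 0.2124, 0.1583]
eef_rot: [-0.304, 0.638, 0.304, 0.638]
ft_force: [-0.6, 1.2, -0.8]
width: 0.0163
time: 10.4
ee_pos: [0.5743, 0.2124, 0.1603]
ft_force: [-0.8, 0.1, -0.8]
time: 10.8
ee_pos: [0.5743, 0.2124, 0.1623]
ft_force: [-0.7, 0.4, -1.5]
time: 11.2
ee_pos: [0.574, 0.2123, 0.1639]
ft_force: [-0.1, 0.8, -5.6]
```

The load came on at exactly the predicted height, so the loop is hooked. I'll lift slowly.

```bash
python3 -m pendant '-0.005 0 0 0 0 0;-0.01 0 0 0 0 0;-0.015 0 0 0 0 0;-0.02 0 0 0 0 0;-0.02 0 0 0 0 0;-0.02 0 0 0 0 0'
python3 -m pendant '-0.008 0 0 0 0 0;-0.016 0 0 0 0 0;-0.024 0 0 0 0 0;-0.032 0 0 0 0 0;-0.04 0 0 0 0 0;-0.048 0 0 0 0 0;-0.05 0 0 0 0 0;-0.05 0 0 0 0 0'
```

```text
time: 11.8
ee_pos: [0.5743, 0.2124, 0.1693]
eef_rot: [-0.304, 0.638, 0.304, 0.638]
ft_force: [0.3, -0.4, -5.8]
width: 0.0161
time: 12.6
ee_pos: [0.5743, 0.2124, 0.1819]
eef_rot: [-0.304, 0.638, 0.304, 0.638]
ft_force: [0.7, -0.0, -5.8]
width: 0.0162
```

```bash
for i in 1 2 3; do python3 -m pendant '-0.01 0 0 0 0 0;-0.025 0 0 0 0 0;-0.045 0 0 0 0 0;-0.065 0 0 0 0 0;-0.085 0 0 0 0 0;-0.105 0 0 0 0 0;-0.12 0 0 0 0 0;-0.13 0 0 0 0 0'|sed -n '1,2p;4p'; done
python3 -m pendant '-0.02 0 0 0 0 0;-0.04 0 0 0 0 0;-0.06 0 0 0 0 0;-0.08 0 0 0 0 0;-0.09 0 0 0 0 0;-0.09 0 0 0 0 0'
python3 - <<'E'
from h import *
s=st(); p=np.array(s["ee_pos"])
im,d=vision.camera("scene"); cv2.imwrite("pics/s2.png",im)
u,v=proj("scene",p+[0,0,-.09])[0].astype(int); a=im[v-60:v+60,u-75:u+75]; cv2.imwrite("pics/s2c.png",cv2.resize(a,None,fx=5,fy=5,interpolation=cv2.INTER_CUBIC)); print(u-75,v-60)
go(.5545,-.1317,p[2],100)
E
```

```text
time: 13.4
ee_pos: [0.5744, 0.2124, 0.2148]
ft_force: [0.5, -0.5, -5.8]
time: 14.2
ee_pos: [0.5743, 0.2124, 0.2473]
ft_force: [-0.4, 0.0, -5.2]
time: 15.0
ee_pos: [0.5743, 0.2125, 0.2798]
ft_force: [0.3, -0.4, -5.8]
time: 15.6
ee_pos: [0.5744, 0.2124, 0.3023]
eef_rot: [-0.304, 0.638, 0.304, 0.639]
ft_force: [0.1, -0.8, -6.1]
width: 0.0162
15.6 pos [0.5744 0.2124 0.3023] q [-0.3042  0.638   0.3043  0.6385] F [ 0.0595 -0.7606 -6.1401] w 0.016248101779595285
250 89
15.65 pos [0.5743 0.2124 0.3019] q [-0.3043  0.6382  0.3043  0.6384] F [ 0.3312  0.8162 -4.8618] w 0.016548677024828908
yaw 140.97506911644817 joints [-0.6749  0.2771  0.3135  1.3844 -0.0848  1.4931  2.0944]
row [-0.0018 -0.8052 -1.1192  0.4768  0.0001 -0.    ]
```

View pics/s2c.png

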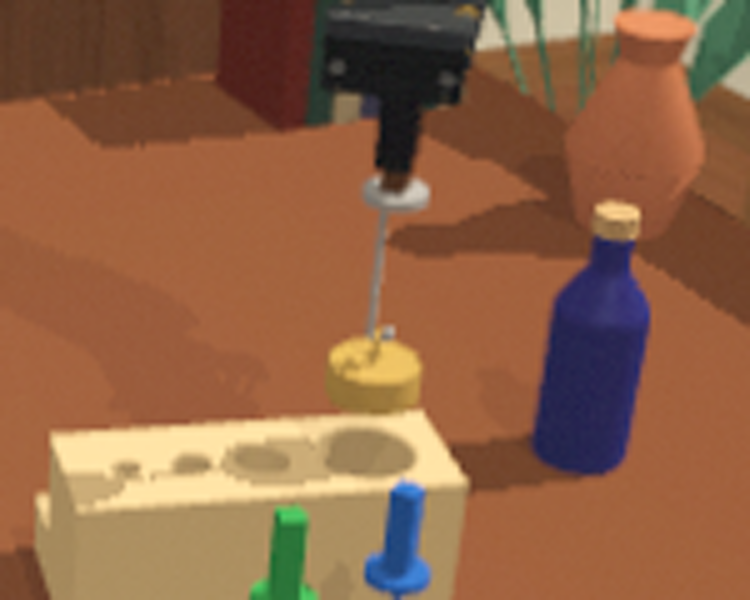

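Tin hangs level from the hook above the bore (tin at (375,370) in the crop). I'll turn it gently, then carry it to the ring.

```bash
python3 -m pendant '0 0 0 0.02 0 0;0 0 0 0.06 0 0;0 0 0 0.12 0 0;0 0 0 0.18 0 0;0 0 0 0.24 0 0;0 0 0 0.3 0 0;0 0 0 0.36 0 0;0 0 0 0.41 0 0'
python3 -m pendant '0 0 0 0.03 0 0;0 0 0 0.05 0 0;0 0 0 0.066 0 0;0 0 0 0.066 0 0'
python3 -c "
from h import *
go(.5545,-.1317,.302,100)"
```

```text
time: 16.45
ee_pos: [0.5741, 0.2124, 0.3015]
eef_rot: [-0.095, 0.701, 0.095, 0.701]
ft_force: [-0.0, 0.7, -5.9]
width: 0.0164
time: 16.85
ee_pos: [0.5742, 0.2124, 0.3017]
eef_rot: [-0.062, 0.704, 0.062, 0.704]
ft_force: [0.1, -0.0, -5.1]
width: 0.0165
16.85 pos [0.5742 0.2124 0.3017] q [-0.0617  0.7044  0.0618  0.7044] F [ 0.1056 -0.0065 -5.0516] w 0.016485745980718773
yaw 100.01843267066454 joints [-0.7431  0.2819  0.4016  1.3886 -0.1093  1.4931  1.3985]
row [-0.0012 -1.3415 -0.3171  0.0002 -0.0001 -0.    ]
```

```bash
python3 -m pendant '0 -0.005 -0.001 0 0 0;0 -0.02 -0.005 0 0 0;0 -0.045 -0.011 0 0 0;0 -0.08 -0.019 0 0 0;0 -0.125 -0.03 0 0 0;0 -0.18 -0.043 0 0 0;0 -0.235 -0.056 0 0 0;0 -0.29 -0.069 0 0 0'
python3 -m pendant '0 -0.055 -0.013 0 0 0;0 -0.11 -0.026 0 0 0;0 -0.165 -0.039 0 0 0;0 -0.22 -0.052 0 0 0;0 -0.275 -0.065 0 0 0;0 -0.33 -0.078 0 0 0;0 -0.385 -0.091 0 0 0;0 -0.44 -0.104 0 0 0'
python3 -m pendant '0 -0.055 -0.013 0 0 0;0 -0.11 -0.026 0 0 0;0 -0.165 -0.039 0 0 0;0 -0.22 -0.052 0 0 0;0 -0.275 -0.065 0 0 0;0 -0.33 -0.078 0 0 0;0 -0.385 -0.091 0 0 0;0 -0.44 -0.104 0 0 0'
python3 -m pendant '0 -0.045 -0.011 0 0 0;0 -0.08 -0.019 0 0 0;0 -0.11 -0.026 0 0 0;0 -0.135 -0.032 0 0 0;0 -0.15 -0.035 0 0 0;0 -0.162 -0.038 0 0 0;0 -0.17 -0.04 0 0 0;0 -0.1715 -0.0405 0 0 0'
python3 -c "
from h import *
go(.5548,-.1307,.17,100)"
```

```text
time: 17.65
ee_pos: [0.5699, 0.1362, 0.3019]
eef_rot: [-0.062, 0.704, 0.062, 0.704]
ft_force: [-0.6, -0.4, -5.5]
width: 0.0164
time: 18.45
ee_pos: [0.5635, 0.024, 0.3018]
eef_rot: [-0.062, 0.704, 0.062, 0.704]
ft_force: [-0.4, 0.1, -4.5]
width: 0.0164
time: 19.25
ee_pos: [0.5571, -0.0889, 0.3018]
eef_rot: [-0.062, 0.704, 0.062, 0.704]
ft_force: [-0.3, -0.0, -5.6]
width: 0.0165
time: 20.05
ee_pos: [0.5547, -0.1317, 0.3018]
eef_rot: [-0.062, 0.704, 0.062, 0.704]
ft_force: [0.9, 0.3, -5.9]
width: 0.0161
20.05 pos [ 0.5547 -0.1317  0.3018] q [-0.062   0.7044  0.0621  0.7044] F [ 0.9067  0.2877 -5.8792] w 0.01613140642850836
yaw 100.07084088025513 joints [-0.3684  0.1911  0.6129  1.5117 -0.11    1.4736  1.9931]
row [ 0.527   0.004   0.001   0.0008 -0.     -0.    ]
```

```bash
python3 -m pendant '0.01 0.002 0 0 0 0;0.04 0.004 0 0 0 0;0.08 0.004 0 0 0 0;0.125 0.004 0 0 0 0;0.17 0.004 0 0 0 0;0.215 0.004 0 0 0 0;0.26 0.004 0 0 0 0;0.305 0.004 0 0 0 0'
python3 -m pendant '0.045 0 0 0 0 0;0.09 0 0 0 0 0;0.13 0 0 0 0 0;0.165 0 0 0 0 0;0.195 0 0 0 0 0;0.22 0 0 0 0 0;0.24 0 0 0 0 0;0.25 0 0 0 0 0'
python3 -m pendant '0 0 0 0 0 0;0.002 0 0 0 0 0;0.004 0 0 0 0 0;0.006 0 0 0 0 0;0.008 0 0 0 0 0;0.01 0 0 0 0 0;0.012 0 0 0 0 0;0.012 0 0 0 0 0'
```

```text
time: 20.85
ee_pos: [0.5545, -0.1307, 0.2244]
eef_rot: [-0.062, 0.704, 0.062, 0.704]
ft_force: [-0.0, -0.2, -5.2]
width: 0.016
time: 21.65
ee_pos: [0.5545, -0.1307, 0.1626]
eef_rot: [-0.062, 0.704, 0.062, 0.704]
ft_force: [0.2, -0.2, -5.5]
width: 0.0163
time: 22.45
ee_pos: [0.5545, -0.1307, 0.1599]
eef_rot: [-0.062, 0.704, 0.062, 0.704]
ft_force: [-0.3, 0.0, -4.4]
width: 0.0162
```

```bash
python3 -m pendant '0.002 0 0 0 0 0;0.004 0 0 0 0 0;0.006 0 0 0 0 0;0.008 0 0 0 0 0;0.01 0 0 0 0 0;0.012 0 0 0 0 0;0.014 0 0 0 0 0;0.016 0 0 0 0 0'
for i in 1 2 3; do python3 -m pendant '0.002 0 0 0 0 0;0.004 0 0 0 0 0;0.006 0 0 0 0 0;0.008 0 0 0 0 0;0.008 0 0 0 0 0'|sed -n '1,2p;4p'; done
```

```text
time: 23.25
ee_pos: [0.5545, -0.1307, 0.156]
eef_rot: [-0.062, 0.704, 0.062, 0.704]
ft_force: [0.1, 0.3, -5.9]
width: 0.0166
time: 23.75
ee_pos: [0.5545, -0.1307, 0.154]
ft_force: [-0.4, -0.8, -5.6]
time: 24.25
ee_pos: [0.5549, -0.1308, 0.1523]
ft_force: [0.3, 0.5, -1.0]
time: 24.75
ee_pos: [0.5545, -0.1307, 0.15]
ft_force: [-0.6, 0.5, -1.4]
```

```bash
python3 -m pendant '0.004 0 0 0 0 0;0.009 0 0 0 0 0;0.014 0 0 0 0 0;0.019 0 0 0 0 0;0.023 0 0 0 0 0;0.026 0 0 0 0 0;0.026 0 0 0 0 0'
python3 -m pendant '0 0 -0.004 0 0 0;0 0 -0.01 0 0 0;0 0 -0.016 0 0 0;0 0 -0.022 0 0 0;0 0 -0.028 0 0 0;0 0 -0.034 0 0 0;0 0 -0.04 0 0 0;0 0 -0.04 0 0 0'
python3 -m pendant '0 0 -0.006 0 0 0;0 0 -0.014 0 0 0;0 0 -0.022 0 0 0;0 0 -0.03 0 0 0;0 0 -0.038 0 0 0;0 0 -0.044 0 0 0;0 0 -0.05 0 0 0;0 0 -0.05 0 0 0'
```

```text
time: 25.45
ee_pos: [0.5545, -0.1307, 0.1434]
eef_rot: [-0.062, 0.704, 0.062, 0.704]
ft_force: [-0.2, 0.2, -1.6]
width: 0.0164
time: 26.25
ee_pos: [0.5445, -0.1325, 0.1435]
eef_rot: [-0.062, 0.704, 0.062, 0.704]
ft_force: [0.1, -0.0, -1.8]
width: 0.0162
time: 27.05
ee_pos: [0.5322, -0.1347, 0.1435]
eef_rot: [-0.062, 0.704, 0.062, 0.704]
ft_force: [0.5, 0.2, -1.9]
width: 0.0165
```

```bash
python3 -m pendant '-0.01 0 0 0 0 0;-0.03 0 0 0 0 0;-0.06 0 0 0 0 0;-0.11 0 0 0 0 0;-0.18 0 0 0 0 0;-0.27 0 0 0 0 0;-0.38 0 0 0 0 0;-0.5 0 0 0 0 0'
python3 -m pendant '-0.06 0 0 0 0 0;-0.1 0 0 0 0 0;-0.12 0 0 0 0 0;-0.12 0 0 0 0 0'
python3 - <<'E'
from h import *
im,d=vision.camera("scene"); cv2.imwrite("pics/s3.png",im)
u,v=proj("scene",[.55,-.13,.08])[0].astype(int); a=im[v-60:v+60,u-70:u+90]; cv2.imwrite("pics/s3c.png",cv2.resize(a,None,fx=4,fy=4,interpolation=cv2.INTER_CUBIC)); print(u-70,v-60)
go(.5478,.1066,.3,75.5)
E
```

```text
time: 27.85
ee_pos: [0.5321, -0.1347, 0.2704]
eef_rot: [-0.062, 0.704, 0.062, 0.704]
ft_force: [0.5, 0.4, -1.0]
width: 0.0163
time: 28.25
ee_pos: [0.5325, -0.1346, 0.2988]
eef_rot: [-0.062, 0.704, 0.062, 0.705]
ft_force: [0.1, -0.0, -1.1]
width: 0.0162
144 146
28.3 pos [ 0.5322 -0.1346  0.2981] q [-0.062   0.7046  0.0621  0.7042] F [-0.6112  0.9227 -1.5531] w 0.016330052452428273
yaw 100.07016723022149 joints [-0.3818  0.1353  0.6131  1.5717 -0.0782  1.4599  1.9823]
row [-0.0074  0.9389  0.23    0.2859 -0.0004 -0.0001]
```

View pics/s3c.png

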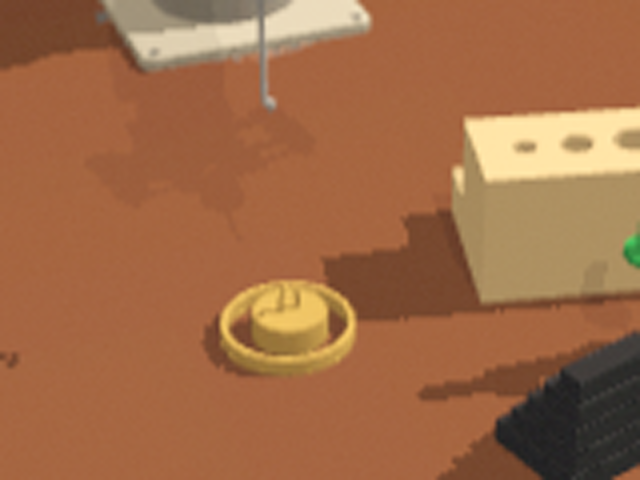

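The tin stands upright in the centre of the ring at (290,325), with the hook clear. Next, return the hook to its hole.

```bash
python3 -m pendant '0 0.02 0.005 0.02 0 0;0 0.06 0.015 0.05 0 0;0 0.13 0.032 0.09 0 0;0 0.22 0.054 0.13 0 0;0 0.33 0.08 0.17 0 0;0 0.45 0.11 0.21 0 0;0 0.57 0.14 0.25 0 0;0 0.68 0.167 0.286 0 0'
python3 -c "
from h import *
go(.5478,.1066,.3,75.5)"
```

```text
time: 29.1
ee_pos: [0.5433, 0.0416, 0.2975]
eef_rot: [0.09, 0.702, -0.09, 0.701]
ft_force: [0.3, 0.6, -1.2]
width: 0.0167
29.1 pos [0.5433 0.0416 0.2975] q [ 0.0898  0.7019 -0.0902  0.7008] F [ 0.3183  0.5917 -1.2354] w 0.016658264085193806
yaw 75.3746704559065 joints [-0.6125  0.1217  0.5023  1.5778 -0.0588  1.4589  1.2088]
row [-0.0102  0.2562 -0.0483 -0.0015 -0.001   0.0004]
```

```bash
python3 -m pendant '0 0.07 -0.013 0 0 0;0 0.13 -0.024 0 0 0;0 0.18 -0.034 0 0 0;0 0.22 -0.041 0 0 0;0 0.245 -0.046 0 0 0;0 0.256 -0.048 0 0 0;0 0.256 -0.048 0 0 0;0 0.256 -0.048 0 0 0'
python3 -c "
from h import *
go(.5476,.1066,.133,75.5)"
```

```text
time: 29.9
ee_pos: [0.5483, 0.1043, 0.2986]
eef_rot: [0.09, 0.701, -0.09, 0.701]
ft_force: [-0.4, 0.0, -1.4]
width: 0.0162
29.9 pos [0.5483 0.1043 0.2986] q [ 0.0896  0.7014 -0.0896  0.7014] F [-0.3699  0.0362 -1.3735] w 0.01619879636415349
yaw 75.4369581499337 joints [-0.6744  0.1522  0.4605  1.5423 -0.0677  1.4629  1.1054]
row [ 0.6625  0.0083 -0.005  -0.0007  0.0001  0.    ]
```

```bash
python3 -m pendant '0.02 0.008 -0.005 0 0 0;0.07 0.008 -0.005 0 0 0;0.14 0.008 -0.005 0 0 0;0.21 0.008 -0.005 0 0 0;0.26 0.008 -0.005 0 0 0;0.3 0.008 -0.005 0 0 0;0.32 0.008 -0.005 0 0 0;0.32 0.008 -0.005 0 0 0'
python3 -m pendant '0.03 0 0 0 0 0;0.08 0 0 0 0 0;0.13 0 0 0 0 0;0.18 0 0 0 0 0;0.23 0 0 0 0 0;0.26 0 0 0 0 0;0.275 0 0 0 0 0;0.28 0 0 0 0 0'
python3 -m pendant '0.008 0 0 0 0 0;0.016 0 0 0 0 0;0.024 0 0 0 0 0;0.032 0 0 0 0 0;0.04 0 0 0 0 0;0.046 0 0 0 0 0;0.048 0 0 0 0 0;0.048 0 0 0 0 0'
```

```text
time: 30.7
ee_pos: [0.5473, 0.1072, 0.218]
eef_rot: [0.089, 0.702, -0.089, 0.701]
ft_force: [0.3, -0.1, -1.6]
width: 0.0161
time: 31.5
ee_pos: [0.5474, 0.1072, 0.1482]
eef_rot: [0.089, 0.702, -0.089, 0.701]
ft_force: [-0.2, -0.2, -1.7]
width: 0.0165
time: 32.3
ee_pos: [0.5475, 0.1072, 0.1365]
eef_rot: [0.089, 0.701, -0.089, 0.701]
ft_force: [0.4, 0.6, -0.8]
width: 0.0165
```

```bash
for i in 1 2 3; do python3 -m pendant '0.002 0 0 0 0 0;0.004 0 0 0 0 0;0.006 0 0 0 0 0;0.006 0 0 0 0 0;0.006 0 0 0 0 0'|sed -n '1,2p;4p'; done
```

```text
time: 32.8
ee_pos: [0.5475, 0.1073, 0.135]
ft_force: [-0.1, -0.1, -0.6]
time: 33.3
ee_pos: [0.5475, 0.1073, 0.1335]
ft_force: [-0.2, 0.5, -1.4]
time: 33.8
ee_pos: [0.5476, 0.1073, 0.133]
ft_force: [-4.8, -1.3, 9.6]
```

```bash
python3 -m pendant '-0.003 0 0 0 0 0;-0.003 0 0 0 0 0;-0.003 0 0 0 0 0'
python3 -m pendant '0 0 0 0 0 0;0 0 0 0 0 0;0 0 0 0 0 0;0 0 0 0 0 0' -0.08
python3 -m pendant '-0.03 0 0 0 0 0;-0.08 0 0 0 0 0;-0.15 0 0 0 0 0;-0.25 0 0 0 0 0;-0.36 0 0 0 0 0;-0.47 0 0 0 0 0;-0.57 0 0 0 0 0;-0.65 0 0 0 0 0'
python3 -m pendant '0 -0.08 -0.1 0 0 0;0 -0.2 -0.2 0 0 0;0 -0.35 -0.32 0 0 0;0 -0.48 -0.45 0 0 0;0 -0.6 -0.58 0 0 0;0 -0.7 -0.7 0 0 0;0 -0.78 -0.75 0 0 0;0 -0.8 -0.75 0 0 0'
python3 - <<'E'
from h import *
im,d=vision.camera("scene"); im2,d2=vision.camera("top"); 
a=cv2.resize(im[140:300,180:380],None,fx=2,fy=2,interpolation=cv2.INTER_CUBIC); b=cv2.resize(im2[100:260,140:340],None,fx=2,fy=2,interpolation=cv2.INTER_CUBIC)
cv2.imwrite("pics/end.png",np.hstack([a,b])[:, :800])
E
```

```text
time: 34.1
ee_pos: [0.5477, 0.1073, 0.1331]
eef_rot: [0.089, 0.701, -0.089, 0.702]
ft_force: [-2.4, -0.4, 3.7]
width: 0.0163
time: 34.5
ee_pos: [0.5474, 0.1073, 0.1326]
eef_rot: [0.089, 0.702, -0.089, 0.701]
ft_force: [-0.0, -0.7, -0.3]
width: 0.0375
time: 35.3
ee_pos: [0.5478, 0.1071, 0.2983]
eef_rot: [0.09, 0.701, -0.089, 0.702]
ft_force: [-0.0, 0.2, 0.1]
width: 0.0396
time: 36.1
ee_pos: [0.3146, -0.0408, 0.2966]
eef_rot: [0.091, 0.7, -0.089, 0.702]
ft_force: [1.1, 0.2, 0.7]
width: 0.0397
```

View pics/end.png

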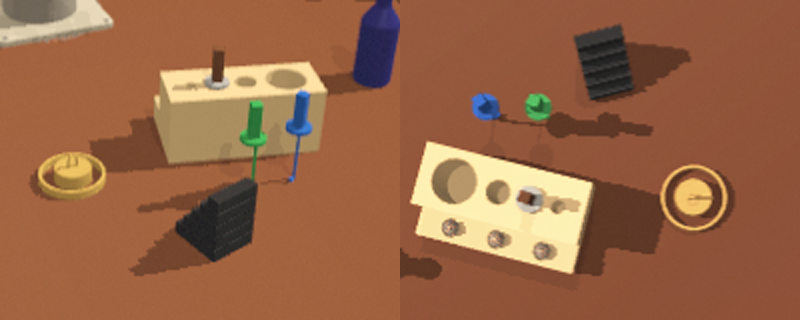

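The tin is inside the ring, the hook is upright in its hole, and the marbles and the other things are in place.

```bash
python3 -m pendant '0 0 0 0 0 0;0 0 0 0 0 0;0 0 0 0 0 0;0 0 0 0 0 0' && python3 -c "
from bench import close_job; print(close_job())"
```

```text
time: 36.6
ee_pos: [0.3161, -0.0391, 0.2951]
eef_rot: [0.089, 0.702, -0.089, 0.701]
ft_force: [0.3, 0.9, 0.1]
width: 0.0401
the job is handed in; nothing more can be done
None
```

The job is done and handed in at 36.6 s. I drew the tin up on the hook, set it down in the sieve ring, stood the hook back in its own hole and let go.

- **Hooking and lifting:** The hook slid through the loop with no side force above the roughly 1 N sensor noise. The tin's weight, about 4.4 N, came on at the height I had predicted, and it came out of the bore without side load.
- **Setting down:** The tin touched down softly, and the hook came out of the loop freely.
- **Returning the hook:** When the guard met the rack it pressed about 10 N for a moment, with about 5 N sideways. I backed off before opening the gripper.
- **Last pictures:** In both cameras the tin stands upright near the centre of the ring and the hook stands upright in its hole. The marbles, the bookend and the blue and green look-alikes look undisturbed, as does the bottle as far as these crops show it; they do not show the mug. The arm is clear of everything.
- **Disagreement:** The two cameras differed by about 3 mm on where the bore was. I used a compromise, and the free slide-in and the load height bore it out.

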